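Nest the empty portion tubs at the packing table

TASK

Two empty blue tubs are standing about on the packing table: pick them up one after the other and nest them, in either order, into the empty blue tub that stands on the white board, so that all three make one upright stack, each fully home in the one below, where the bottom tub stands now. Set each one in gently rather than dropping it, and leave the blue tub that is full of ginger buds where it is.

Things in the scene. Friction and masses are not known exactly. Their poses are not given: they have to be found in the camera images.
- tub_a: One of the two tubs to move: round, empty, blue plastic, loose, about 90 g, upright on the table. 84 mm tall; outside diameter 40 mm at the foot, widening evenly to 58 mm at 60 mm height, then an upright collar of 66 mm diameter from 64 mm up to the rim at 84 mm. Wall 3 mm, mouth 60 mm, inner floor 40 mm above its underside. Origin: centre of its underside; z up its axis; its yaw does not matter.
- tub_b: The other tub to move, upright on the table: the same in every way as tub_a. A tub fully home in another rests on its inner floor: underside 40 mm above the lower underside, rim 40 mm above the lower rim, about 3 mm of play all round.
- stack_tub: The bottom tub of the stack: empty, blue, loose, the same in every way as tub_a, standing upright near the middle of a fixed white board (120 x 120 mm, 10 mm thick) on the table. Origin and axes as for tub_a.
- full_tub: A blue tub of the same outside shape, but full of reddish ginger buds that stick out about 30 mm above its rim; loose, about 250 g, upright on the table. Not to be used or moved. Origin: centre of its underside; z up.
Not all that is in view belongs to the job. What is shaped like the tub_b but turquoise is not meant.

How it is judged:
By the outcome, as a careful person would: the job done as asked, in the order asked, and still so for the second after the job is handed in, with the robot touching nothing.
It also fails if it takes over 56 s, if anything falls off the work surface, if the arm or the gripper's body presses on something with over 40 N, if the wrist force passes 120 N, or if a joint passes its speed limit or range.

ROBOT

A 6-joint arm with a two-finger parallel gripper is mounted at the origin on the work surface. World frame = base frame: x ahead of the robot, y to its left, z up, the work surface at z = 0. Lengths are in m, angles in degrees, forces in N, time in s.
With the tool pointing down it reaches from about 0.2 to 0.875 m from the base axis. Payload 3.4 kg.
Tool frame: the origin (TCP) lies midway between the tips of the shut fingers; the grasp point (between the pads) lies 19 mm behind it; x points along the fingers, z is the direction in which the jaws open and shut, and the axes are right-handed (so a half turn about x gives the same grasp; the last joint's range is limited). The gripper opens to 94 mm and grips with 3 to 60 N. Pads are 16 mm wide; open, the fingers measure 119 mm over their backs; the gripper's body (75 mm by 177 mm) begins 78 mm behind the grasp point.
Start: joints at [69.328, 15.808, 86.224, -0, 77.962, -6.933], TCP at [0.137, 0.559, 0.205] pointing down, gripper open.
Joint ranges: [-165.64, 165.64], [-43.16, 119.46], [12.63, 154.43], [-67.54, 247.53], [6.08, 155.33], [-154.97, 154.97]. Speed limits (degrees/s): [147.25, 147.25, 180, 180, 180, 180].

INTERFACE

Orientations are given as a 3x3 rotation matrix whose columns are the frame's x, y, z axes.
In Python, from bench import r gives the robot as it stands.
- The arm moves only by the tool drive_tool, never from a script. Its argument "deltas" is one flat list of numbers, 4 for each row, row after row: the shift along the world's x, y, z in m, then the turn about the world's z in rad. In form: [tx, ty, tz, yaw, tx, ty, tz, yaw, ...]. A call has exactly 8 rows; each row is the pose to reach, as a shift and turn from the pose measured when the call began; what a row does not reach only later rows make up. A row lasts 1/8 s, in which the tool goes at most 62.5 mm and 10.7 degrees, less where a joint would pass 70% of its speed; a pose out of reach is approached as far as the arm can. A call with a gripper value outside its range is refused whole. "gripper" is the opening, from 0 (shut) to 1 (fully open), set as the call begins (left out, the last holds). The fingers move at their own pace and stop on an object; the grip force is fixed at half the most. Time passes only in rows, so rows that repeat a pose let the fingers close, or fill a call up. It gives the time, the measured TCP pose, the force and the opening at its end, in the units of the state.
- r.sense(): the state, without advancing time (a new reading comes with each control period).
- r.camera(name): name is "scene" or "top"; returns the picture (480x640x3 uint8, red, green, blue); there is no depth.
- r.camera_model(name): a dict with "vertical_fov" (degrees; the focal length in pixels is half the picture's height over the tangent of half this angle, whatever the lens; pixels are square), "cx", "cy" (the principal point, pixels), "dist" ([k1, k2, p1, p2, k3] as OpenCV has them; the pictures are not rectified), "R" (3x3) and "t" (3): a world point X has camera coordinates R X + t. Camera axes: x right, y down, z forward; pixel columns grow to the right and rows downward; lengths in m; the calibration is good to about 2 mm. A picture is of the moment at which its call begins. camera_model takes no time and is no camera call.
- r.hand_in(): hands the job in, once; it reports no verdict.
Trained networks look in the newest picture that a camera, given by its name, has taken for a name from the list of things; names that differ only in an ending like _2 or _b are one class to them, and where a whole thing is asked for, a point or a joint stands for the part that bears it (a point fixed in the world has none). Each returns a list of dicts, best first, with "p" (0 to 1); they miss things now and then, are a little off and sometimes report something else, mostly with a low value. They report only what shows in the picture. A call takes as long as a camera call. They do not tell look-alikes from the thing itself.
- r.spot_in(camera, query): "box" ([left, top, right, bottom] in pixels, round what is visible of it).
- r.pinpoint(camera, query): "at" ([column, row] in pixels: a listed point, or the origin of a listed thing).
The state is a dict: "clock": time; "q": joint angles; "joint_vel": joint speeds; "tau": joint torques, N m; "tcp_pos": TCP position; "ee_rot": TCP orientation; "contact_force": force on the tool from outside, world axes, zero at the start; "moment": the same for the moment, N m; "grip_width": opening from 0.0 (shut) to 1.0 (fully open).
Only numpy, scipy, OpenCV 4.12 (cv2) and the standard library are available. Lean on these libraries where they do the work, as an engineer would, in place of code of your own. Each camera call takes 0.05 s, during which the arm holds its last target. There are 200 camera calls.

## Working session

There is one attempt and no reset: what is moved stays moved. The work goes in short steps, Python scripts to look and compute and a tool call to move; the robot and the scene stay as the last step left them, time stands still between calls to the robot, and variables do not carry over. Pictures are saved under pics/ and viewed, about 8 in all and at most 12, crops included, and the job is handed in when it is done.

Besides the shell and the picture viewer there is one more tool, called after ">>>" by a JSON object that holds its "op" and its "data", one argument or row to a line. drive_tool: Moves the arm, as the interface text tells. Its arguments: {"type":"object","properties":{"deltas":{"type":"array","items":{"type":"number"}},"gripper":{"type":"number"}},"required":["deltas"]}

```bash
mkdir -p pics
cat > h.py <<'E'
import numpy as np,cv2
from bench import r
def cam(n):
    m=r.camera_model(n);f=240/np.tan(np.radians(m["vertical_fov"]/2))
    return np.array([[f,0,m["cx"]],[0,f,m["cy"]],[0,0,1]]),np.array(m["dist"],float),np.array(m["R"]),np.array(m["t"])
def ray(n,uv,z):
    K,d,R,t=cam(n);p=cv2.undistortPoints(np.array([[uv]],float),K,d)[0,0]
    v=R.T@np.array([p[0],p[1],1]);c=-R.T@t
    return c+v*(z-c[2])/v[2]
def proj(n,X):
    K,d,R,t=cam(n);return cv2.projectPoints(np.array(X,float).reshape(-1,3),cv2.Rodrigues(R)[0],t,K,d)[0][:,0]
def save(n,f,img): cv2.imwrite("pics/"+f,img[...,::-1])
E
python3 - <<'E'
from h import *
for n in("scene","top"):
    save(n,n+"0.png",r.camera(n)); K,d,R,t=cam(n);print(n,-R.T@t,K[0,0])
    for q in("tub_a","stack_tub","full_tub"):
        for o in r.pinpoint(n,q): print(q,np.round(o["at"]),round(o["p"],2),ray(n,o["at"],0).round(3))
        for o in r.spot_in(n,q): print(' box',np.round(o["box"]),round(o["p"],2))
s=r.sense();print(s["clock"],s["tcp_pos"],np.round(s["ee_rot"],3),s["grip_width"])
E
```

```text
scene [1.10817101 0.36101445 0.65226032] 465.35171758601473
tub_a [272. 239.] 0.8 [ 0.549 -0.114  0.   ]
tub_a [209. 239.] 0.7 [ 0.62  -0.227  0.   ]
tub_a [460. 273.] 0.61 [0.434 0.256 0.   ]
tub_a [263. 199.] 0.26 [ 0.45  -0.214  0.   ]
 box [451. 231. 494. 282.] 0.76
 box [250. 200. 284. 248.] 0.75
stack_tub [353. 261.] 0.91 [0.515 0.063 0.   ]
 box [339. 219. 371. 269.] 0.68
full_tub [265. 199.] 0.62 [ 0.446 -0.211  0.   ]
 box [245. 152. 277. 200.] 0.76
top [0.35071765 0.01499601 0.96192047] 495.57173647010865
tub_a [432. 201.] 0.88 [ 0.627 -0.223  0.   ]
tub_a [376. 230.] 0.88 [ 0.565 -0.109  0.   ]
tub_a [182. 293.] 0.75 [0.434 0.265 0.   ]
 box [364. 205. 401. 244.] 0.92
 box [422. 175. 458. 212.] 0.79
 box [149. 270. 194. 302.] 0.58
stack_tub [282. 243.] 0.61 [0.536 0.077 0.   ]
 box [262. 220. 302. 259.] 0.63
full_tub [431. 290.] 0.69 [ 0.448 -0.217  0.   ]
 box [420. 269. 462. 306.] 0.84
0.7 [0.1365791  0.55859625 0.20555234] [[ 0.    -0.971  0.237]
 [ 0.     0.237  0.971]
 [-1.    -0.     0.   ]] 0.9964190717426725
```

View pics/scene0.png

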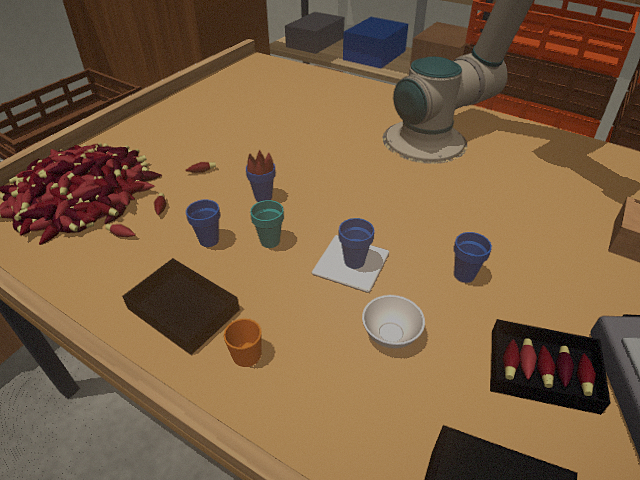

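View pics/top0.png

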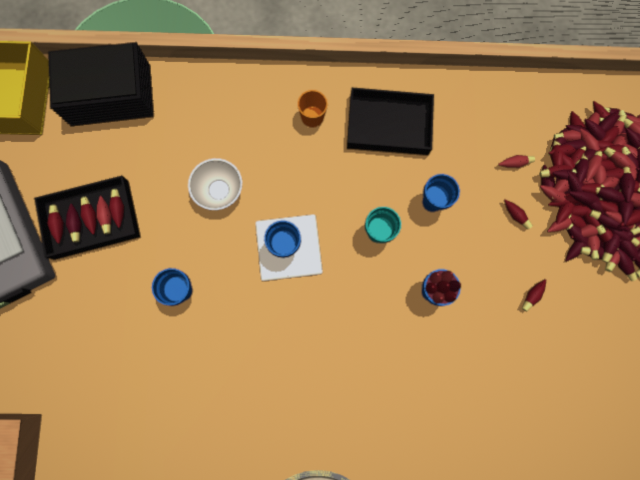

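The blue empty tubs are at top (172,287) and (440,192). The stack tub is on the board at top (283,239). The ones not to use are the turquoise tub at (382,225), the full tub at (441,288) and the orange cup at (312,107). Next I fit positions by silhouette and check them in a crop.

```bash
cat >> h.py <<'E'
from scipy.optimize import minimize
PR=[(0,.02),(.06,.029),(.064,.033),(.084,.033)]
A=np.linspace(0,2*np.pi,48,endpoint=False)
def tub(x,y,z0): return np.array([[x+q*np.cos(a),y+q*np.sin(a),z0+h] for h,q in PR for a in A])
def sil(n,x,y,z0,s=4):
    m=np.zeros((480*s,640*s),np.uint8);P=proj(n,tub(x,y,z0)).reshape(4,-1,2)
    for i in range(3):
        cv2.fillConvexPoly(m,cv2.convexHull(np.round(P[i:i+2].reshape(-1,2)*s).astype(np.int32)),1)
    return m
def bluemask(img):
    h=cv2.cvtColor(img,cv2.COLOR_RGB2HSV);return cv2.inRange(h,(102,70,30),(135,255,255))
def fit(n,img,x,y,z0,win=None):
    u,v=proj(n,[x,y,z0+.045])[0].astype(int);b=np.zeros((480,640),np.uint8)
    b[v-40:v+40,u-40:u+40]=bluemask(img)[v-40:v+40,u-40:u+40]
    k,l,st,_=cv2.connectedComponentsWithStats(b);i=1+np.argmax(st[1:,4]);b=(l==i).astype(np.uint8)
    b=cv2.resize(b*255,None,fx=4,fy=4,interpolation=cv2.INTER_LINEAR)>127
    def c(p):
        m=sil(n,p[0],p[1],z0)>0;return 1-(m&b).sum()/(m|b).sum()
    o=minimize(c,[x,y],method="Nelder-Mead",options=dict(initial_simplex=[[x,y],[x+.008,y],[x,y+.008]],xatol=2e-4,fatol=1e-4))
    return o.x,1-o.fun
E
python3 - <<'E'
from h import *
I={n:r.camera(n) for n in("scene","top")}
for nm,x,y,z in(("L",.434,.262,0),("R",.624,-.225,0),("S",.525,.07,.01)):
    for n in I:
        p,q=fit(n,I[n],x,y,z);print(nm,n,p.round(4),round(q,3))
        for P in proj(n,tub(*p,z)).reshape(4,-1,2)[[0,2,3]]: cv2.polylines(I[n],[np.round(P*8).astype(np.int32)],True,(255,255,0),1,cv2.LINE_AA,3)
a=I["scene"][170:300,180:500];b=I["top"][160:320,140:470]
save(0,"fit.png",np.vstack([cv2.resize(a,(640,260)),cv2.resize(b,(640,310))]))
E
```

```text
L scene [0.4291 0.2653] 0.428
L top [0.4374 0.2646] 0.912
R scene [ 0.6182 -0.2298] 0.318
R top [ 0.6248 -0.2237] 0.901
S scene [0.5092 0.0623] 0.202
S top [0.5271 0.07  ] 0.939
```

View pics/fit.png

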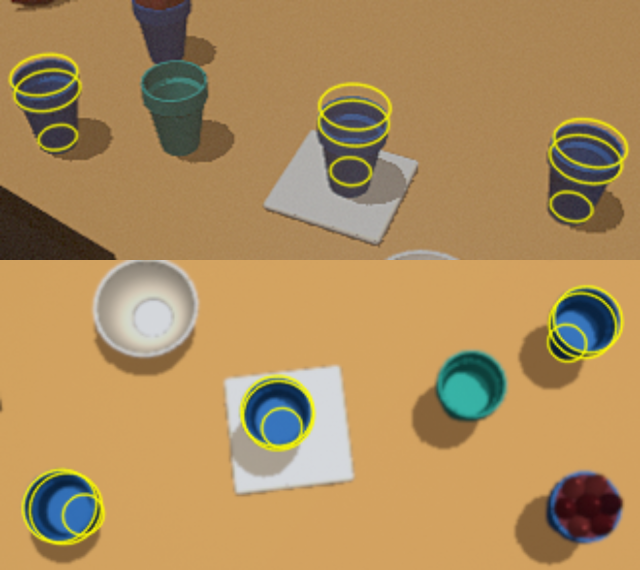

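The top crop shows the fits sitting on the three blue empty tubs. The turquoise and full tubs are separate. The scene mask was poor because the outer walls are dark, so I'll use B>R there.

```bash
cat >> h.py <<'E'
def bluemask(img):
    i=cv2.GaussianBlur(img,(3,3),0).astype(int);return (((i[...,2]-i[...,0])>12)&((i[...,2]-i[...,1])>5)).astype(np.uint8)*255
E
python3 - <<'E'
from h import *
I={n:r.camera(n) for n in("scene","top")}
for nm,x,y,z in(("L",.436,.264,0),("R",.624,-.224,0),("S",.526,.07,.01)):
    for n in I:
        p,q=fit(n,I[n],x,y,z);print(nm,n,p.round(4),round(q,3))
print(r.sense()["clock"])
E
```

```text
L scene [0.432  0.2648] 0.656
L top [0.4373 0.265 ] 0.928
R scene [ 0.6149 -0.2343] 0.51
R top [ 0.6248 -0.2233] 0.907
S scene [0.5125 0.0633] 0.449
S top [0.5277 0.07  ] 0.943
0.9
```

>>> {"op": "drive_tool", "data": {
  "deltas": [0.03, -0.03, 0, 0, 0.07, -0.07, 0, 0, 0.115, -0.11, 0, 0, 0.16, -0.155, 0, 0, 0.205, -0.2, 0, 0, 0.245, -0.24, 0, 0, 0.28, -0.275, 0, 0, 0.3005, -0.2935, 0, 0],
  "gripper": 1
}}

```text
clock: 1.9
tcp_pos: [0.4388, 0.2631, 0.2056]
ee_rot: [[0.001, -0.971, 0.24], [-0.0, 0.24, 0.971], [-1.0, -0.001, 0.0]]
contact_force: [0.1, 0.0, 0.5]
grip_width: 1.001
```

>>> {"op": "drive_tool", "data": {
  "deltas": [-0.0015, 0.002, -0.02, 0, -0.0015, 0.002, -0.05, 0, -0.0015, 0.002, -0.08, 0, -0.0015, 0.002, -0.105, 0, -0.0015, 0.002, -0.13, 0, -0.0015, 0.002, -0.143, 0, -0.0015, 0.002, -0.15, 0, -0.0015, 0.002, -0.15, 0]
}}

```text
clock: 2.9
tcp_pos: [0.4374, 0.2652, 0.0557]
ee_rot: [[0.001, -0.971, 0.24], [-0.0, 0.24, 0.971], [-1.0, -0.001, 0.0]]
contact_force: [0.0, 0.2, -0.2]
grip_width: 0.996
```

>>> {"op": "drive_tool", "data": {
  "deltas": [0, 0, 0, 0, 0, 0, 0, 0, 0, 0, 0, 0, 0, 0, 0, 0, 0, 0, 0, 0, 0, 0, 0, 0, 0, 0, 0, 0, 0, 0, 0, 0],
  "gripper": 0.5
}}

```text
clock: 3.9
tcp_pos: [0.4378, 0.2654, 0.0561]
ee_rot: [[0.002, -0.971, 0.24], [0.0, 0.24, 0.971], [-1.0, -0.001, 0.001]]
contact_force: [-0.5, -0.3, 4.7]
grip_width: 0.684
```

>>> {"op": "drive_tool", "data": {
  "deltas": [0, 0, 0.01, 0, 0, 0, 0.03, 0, 0, 0, 0.055, 0, 0, 0, 0.08, 0, 0, 0, 0.105, 0, 0, 0, 0.125, 0, 0, 0, 0.135, 0, 0, 0, 0.135, 0]
}}

```text
clock: 4.9
tcp_pos: [0.4378, 0.2654, 0.1913]
ee_rot: [[0.002, -0.971, 0.24], [0.0, 0.24, 0.971], [-1.0, -0.002, 0.001]]
contact_force: [-0.8, 0.0, -1.7]
grip_width: 0.685
```

Run:
```python
from h import *
s=r.sense();print(s["tcp_pos"],s["contact_force"],s["moment"],s["grip_width"])
I={n:r.camera(n) for n in("scene","top")}
p=s["tcp_pos"]
for n in I:
    print(n,fit(n,I[n],p[0],p[1],p[2]-.0555))
    for P in proj(n,tub(p[0],p[1],p[2]-.0555)).reshape(4,-1,2)[[0,2,3]]: cv2.polylines(I[n],[np.round(P*8).astype(np.int32)],True,(255,255,0),1,cv2.LINE_AA,3)
c=[]
for n in I:
    u,v=proj(n,p)[0].astype(int);c.append(cv2.resize(I[n][max(v-60,0):max(v-60,0)+120,u-60:u+60],(400,400)))
save(0,"g1.png",np.hstack(c))
```

```text
[0.43778015 0.26536083 0.19131687] [-0.82350439  0.01383364 -1.66176815] [ 0.00426744 -0.05644608  0.03186568] 0.6854202443277271
scene (array([0.43403633, 0.26461853]), np.float64(0.7120785119856768))
top (array([0.42577844, 0.25115831]), np.float64(0.008884501480750262))
```

View pics/g1.png

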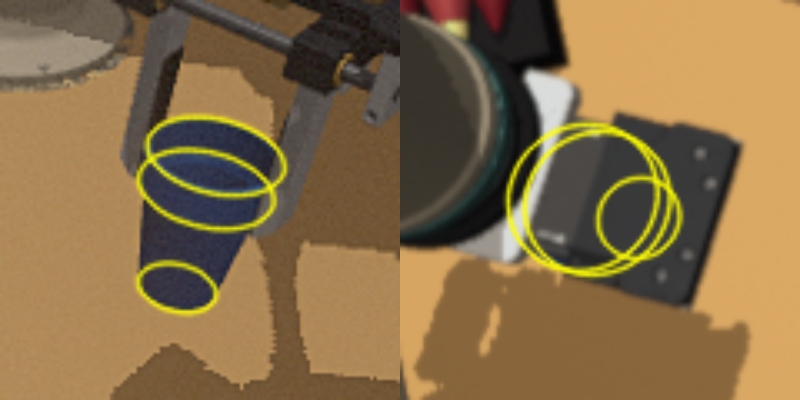

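The tub is held upright and the predicted outline fits well. Now carry it over the stack tub.

>>> {"op": "drive_tool", "data": {
  "deltas": [0.008, -0.018, 0.005, 0, 0.022, -0.048, 0.01, 0, 0.037, -0.08, 0.01, 0, 0.052, -0.113, 0.01, 0, 0.066, -0.143, 0.01, 0, 0.078, -0.17, 0.01, 0, 0.087, -0.189, 0.01, 0, 0.09, -0.1955, 0.01, 0]
}}

```text
clock: 6.0
tcp_pos: [0.5272, 0.0688, 0.1995]
ee_rot: [[-0.001, -0.97, 0.241], [-0.0, 0.241, 0.97], [-1.0, 0.001, -0.0]]
contact_force: [0.1, 0.4, -1.2]
grip_width: 0.682
```

>>> {"op": "drive_tool", "data": {
  "deltas": [0, 0, 0, 0, 0, 0, 0, 0, 0, 0, 0, 0, 0, 0, 0, 0, 0, 0, 0, 0, 0, 0, 0, 0, 0, 0, 0, 0, 0, 0, 0, 0]
}}

```text
clock: 7.0
tcp_pos: [0.5272, 0.0688, 0.1995]
ee_rot: [[-0.002, -0.97, 0.241], [-0.0, 0.241, 0.97], [-1.0, 0.001, -0.001]]
contact_force: [0.1, -1.0, -0.8]
grip_width: 0.683
```

Run:
```python
from h import *
s=r.sense();p=s["tcp_pos"];print(p,s["contact_force"])
I=r.camera("scene")
for q,c in((tub(p[0],p[1],p[2]-.0555),(255,255,0)),(tub(.5277,.07,.01),(0,255,0))):
    for P in proj("scene",q).reshape(4,-1,2)[[0,2,3]]: cv2.polylines(I,[np.round(P*8).astype(np.int32)],True,c,1,cv2.LINE_AA,3)
u,v=proj("scene",p)[0].astype(int);save(0,"g2.png",cv2.resize(I[v-50:v+100,u-75:u+75],(600,600)))
```

```text
[0.52721205 0.06878761 0.19948831] [ 0.08268245 -0.97077318 -0.82161877]
```

View pics/g2.png

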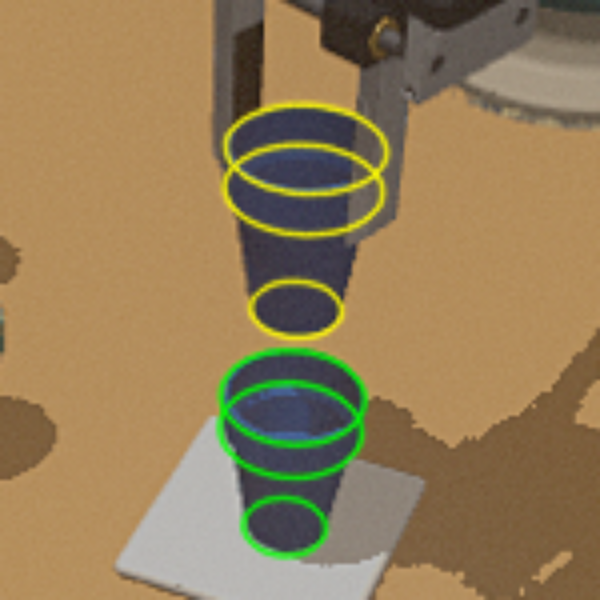

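>>> {"op": "drive_tool", "data": {
  "deltas": [0.0005, 0.001, -0.01, 0, 0.0005, 0.001, -0.025, 0, 0.0005, 0.001, -0.04, 0, 0.0005, 0.001, -0.053, 0, 0.0005, 0.001, -0.063, 0, 0.0005, 0.001, -0.071, 0, 0.0005, 0.001, -0.077, 0, 0.0005, 0.001, -0.08, 0]
}}

```text
clock: 8.05
tcp_pos: [0.5277, 0.0698, 0.1193]
ee_rot: [[-0.001, -0.97, 0.241], [-0.0, 0.241, 0.97], [-1.0, 0.001, -0.001]]
contact_force: [0.7, 0.3, -1.1]
grip_width: 0.685
```

>>> {"op": "drive_tool", "data": {
  "deltas": [0, 0, -0.0015, 0, 0, 0, -0.003, 0, 0, 0, -0.0045, 0, 0, 0, -0.006, 0, 0, 0, -0.0075, 0, 0, 0, -0.009, 0, 0, 0, -0.01, 0, 0, 0, -0.011, 0]
}}

```text
clock: 9.05
tcp_pos: [0.5278, 0.0698, 0.1082]
ee_rot: [[-0.001, -0.97, 0.241], [-0.0, 0.241, 0.97], [-1.0, 0.001, -0.001]]
contact_force: [-0.0, -0.5, -0.9]
grip_width: 0.683
```

>>> {"op": "drive_tool", "data": {
  "deltas": [0, 0, -0.0005, 0, 0, 0, -0.001, 0, 0, 0, -0.0015, 0, 0, 0, -0.002, 0, 0, 0, -0.0022, 0, 0, 0, -0.0025, 0, 0, 0, -0.0025, 0, 0, 0, -0.0025, 0]
}}

```text
clock: 10.05
tcp_pos: [0.5279, 0.0697, 0.106]
ee_rot: [[-0.001, -0.97, 0.241], [-0.0, 0.241, 0.97], [-1.0, 0.001, -0.001]]
contact_force: [-0.6, -0.2, 3.3]
grip_width: 0.684
```

Contact came at the expected height of 0.106, so the tub is home. Release and rise.

>>> {"op": "drive_tool", "data": {
  "deltas": [0, 0, 0, 0, 0, 0, 0, 0, 0, 0, 0, 0, 0, 0, 0, 0, 0, 0, 0, 0, 0, 0, 0, 0, 0, 0, 0, 0, 0, 0, 0, 0],
  "gripper": 1
}}

```text
clock: 11.05
tcp_pos: [0.5279, 0.0697, 0.1061]
ee_rot: [[-0.001, -0.97, 0.241], [-0.0, 0.241, 0.97], [-1.0, 0.001, -0.001]]
contact_force: [-0.4, 0.0, -1.3]
grip_width: 1.001
```

>>> {"op": "drive_tool", "data": {
  "deltas": [0, 0, 0.01, 0, 0, 0, 0.025, 0, 0, 0, 0.045, 0, 0, 0, 0.065, 0, 0, 0, 0.085, 0, 0, 0, 0.1, 0, 0, 0, 0.11, 0, 0, 0, 0.11, 0]
}}

```text
clock: 12.05
tcp_pos: [0.5283, 0.0697, 0.2168]
ee_rot: [[0.0, -0.97, 0.241], [-0.0, 0.241, 0.97], [-1.0, -0.0, -0.0]]
contact_force: [0.6, 0.2, 0.1]
grip_width: 0.999
```

>>> {"op": "drive_tool", "data": {
  "deltas": [0.008, -0.025, 0, 0, 0.022, -0.065, 0, 0, 0.037, -0.11, 0, 0, 0.053, -0.16, 0, 0, 0.068, -0.205, 0, 0, 0.082, -0.248, 0, 0, 0.093, -0.28, 0, 0, 0.097, -0.293, 0, 0]
}}

```text
clock: 13.05
tcp_pos: [0.6251, -0.2248, 0.2152]
ee_rot: [[-0.002, -0.97, 0.243], [0.001, 0.243, 0.97], [-1.0, 0.002, 0.0]]
contact_force: [-0.4, 0.7, -0.8]
grip_width: 0.999
```

Run:
```python
from h import *
s=r.sense();p=s["tcp_pos"];print(p,s["contact_force"],s["clock"])
I={n:r.camera(n) for n in("scene","top")};c=[]
for n in I:
    print(fit(n,I[n],.526,.07,.05))
    J=I[n].copy()
    for q,k in((tub(.5277,.07,.05),(255,255,0)),(tub(.5277,.07,.01),(0,255,0)),(tub(.6248,-.2233,0),(255,0,255))):
        for P in proj(n,q).reshape(4,-1,2)[[0,3]]: cv2.polylines(J,[np.round(P*8).astype(np.int32)],True,k,1,cv2.LINE_AA,3)
    u,v=proj(n,[.5277,.07,.08])[0].astype(int);c.append(cv2.resize(J[v-60:v+60,u-60:u+60],(400,400)))
save(0,"g3.png",np.hstack(c))
```

```text
[ 0.62511996 -0.2248413   0.2152161 ] [-0.35286363  0.69765111 -0.8016356 ] 13.05
(array([0.52744674, 0.06887483]), np.float64(0.6883395813808185))
(array([0.52380634, 0.06832068]), np.float64(0.8798034354524527))
```

View pics/g3.png

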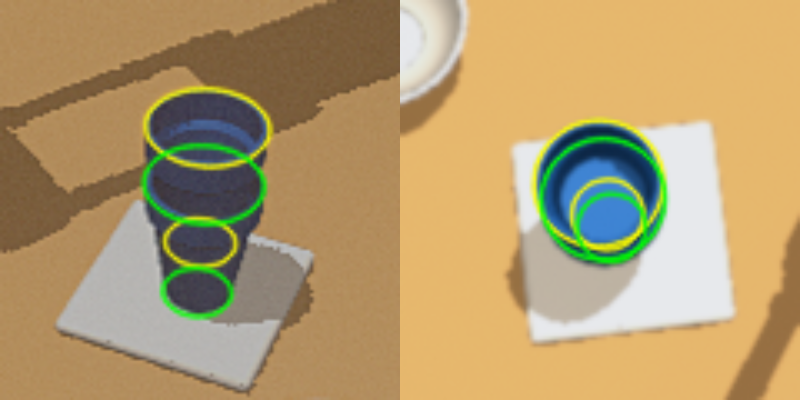

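The first tub is upright and home, with its rim on the predicted outline in both views. Now the second.

>>> {"op": "drive_tool", "data": {
  "deltas": [0, 0.0015, -0.02, 0, 0, 0.0015, -0.05, 0, 0, 0.0015, -0.08, 0, 0, 0.0015, -0.11, 0, 0, 0.0015, -0.135, 0, 0, 0.0015, -0.152, 0, 0, 0.0015, -0.16, 0, 0, 0.0015, -0.16, 0]
}}

```text
clock: 14.15
tcp_pos: [0.625, -0.222, 0.0556]
ee_rot: [[-0.002, -0.97, 0.242], [0.001, 0.242, 0.97], [-1.0, 0.002, 0.0]]
contact_force: [0.3, 0.2, 0.4]
grip_width: 1.0
```

>>> {"op": "drive_tool", "data": {
  "deltas": [0, 0, 0, 0, 0, 0, 0, 0, 0, 0, 0, 0, 0, 0, 0, 0, 0, 0, 0, 0, 0, 0, 0, 0, 0, 0, 0, 0, 0, 0, 0, 0],
  "gripper": 0.5
}}

```text
clock: 15.15
tcp_pos: [0.6253, -0.2222, 0.0561]
ee_rot: [[-0.001, -0.97, 0.242], [0.0, 0.242, 0.97], [-1.0, 0.001, 0.0]]
contact_force: [0.1, 0.3, 5.3]
grip_width: 0.688
```

>>> {"op": "drive_tool", "data": {
  "deltas": [0, 0, 0.01, 0, 0, 0, 0.035, 0, 0, 0, 0.065, 0, 0, 0, 0.1, 0, 0, 0, 0.135, 0, 0, 0, 0.165, 0, 0, 0, 0.18, 0, 0, 0, 0.18, 0]
}}

```text
clock: 16.15
tcp_pos: [0.6256, -0.2223, 0.2367]
ee_rot: [[0.0, -0.97, 0.242], [-0.0, 0.242, 0.97], [-1.0, -0.0, 0.0]]
contact_force: [-0.9, -0.0, -2.5]
grip_width: 0.687
```

>>> {"op": "drive_tool", "data": {
  "deltas": [-0.008, 0.025, 0, 0, -0.022, 0.065, 0, 0, -0.037, 0.11, 0, 0, -0.053, 0.158, 0, 0, -0.068, 0.205, 0, 0, -0.083, 0.248, 0, 0, -0.094, 0.28, 0, 0, -0.0978, 0.292, 0, 0]
}}

```text
clock: 17.15
tcp_pos: [0.5262, 0.0712, 0.2352]
ee_rot: [[-0.003, -0.971, 0.24], [-0.0, 0.24, 0.971], [-1.0, 0.003, -0.001]]
contact_force: [1.1, -0.2, -1.0]
grip_width: 0.687
```

>>> {"op": "drive_tool", "data": {
  "deltas": [0, 0, 0, 0, 0, 0, 0, 0, 0, 0, 0, 0, 0, 0, 0, 0, 0, 0, 0, 0, 0, 0, 0, 0, 0, 0, 0, 0, 0, 0, 0, 0]
}}

```text
clock: 18.15
tcp_pos: [0.5261, 0.0712, 0.2353]
ee_rot: [[-0.003, -0.971, 0.24], [-0.0, 0.24, 0.971], [-1.0, 0.003, -0.001]]
contact_force: [-0.1, -0.9, -1.0]
grip_width: 0.685
```

Run:
```python
from h import *
s=r.sense();p=s["tcp_pos"];print(p,s["contact_force"])
I=r.camera("scene")
for q,c in((tub(p[0],p[1],p[2]-.0555),(255,255,0)),(tub(.5277,.07,.05),(0,255,0))):
    for P in proj("scene",q).reshape(4,-1,2)[[0,2,3]]: cv2.polylines(I,[np.round(P*8).astype(np.int32)],True,c,1,cv2.LINE_AA,3)
u,v=proj("scene",p)[0].astype(int);save(0,"g4.png",cv2.resize(I[v-50:v+100,u-75:u+75],(600,600)))
```

```text
[0.52610748 0.07119548 0.23525472] [-0.09791172 -0.88834929 -1.0324026 ]
```

View pics/g4.png

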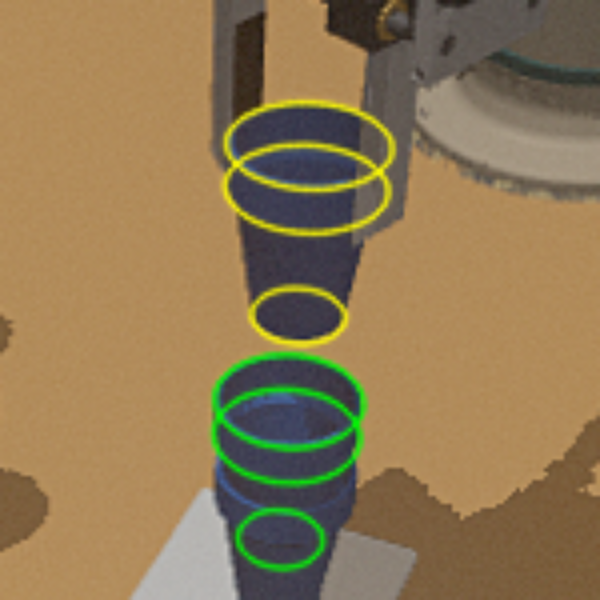

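The held tub is upright and nearly coaxial with the stack. Correct by 1.5 mm and descend.

>>> {"op": "drive_tool", "data": {
  "deltas": [0.0015, -0.0013, -0.01, 0, 0.0015, -0.0013, -0.025, 0, 0.0015, -0.0013, -0.04, 0, 0.0015, -0.0013, -0.052, 0, 0.0015, -0.0013, -0.062, 0, 0.0015, -0.0013, -0.069, 0, 0.0015, -0.0013, -0.074, 0, 0.0015, -0.0013, -0.077, 0]
}}

```text
clock: 19.2
tcp_pos: [0.5278, 0.0699, 0.1582]
ee_rot: [[-0.002, -0.971, 0.24], [-0.0, 0.24, 0.971], [-1.0, 0.002, -0.001]]
contact_force: [0.3, 0.6, -0.8]
grip_width: 0.686
```

>>> {"op": "drive_tool", "data": {
  "deltas": [0, 0, -0.0015, 0, 0, 0, -0.003, 0, 0, 0, -0.0045, 0, 0, 0, -0.006, 0, 0, 0, -0.007, 0, 0, 0, -0.008, 0, 0, 0, -0.009, 0, 0, 0, -0.01, 0]
}}

```text
clock: 20.2
tcp_pos: [0.5278, 0.0699, 0.1481]
ee_rot: [[-0.002, -0.971, 0.24], [-0.0, 0.24, 0.971], [-1.0, 0.002, -0.001]]
contact_force: [0.8, -0.1, -0.9]
grip_width: 0.685
```

>>> {"op": "drive_tool", "data": {
  "deltas": [0, 0, -0.0005, 0, 0, 0, -0.001, 0, 0, 0, -0.0014, 0, 0, 0, -0.0018, 0, 0, 0, -0.0022, 0, 0, 0, -0.0024, 0, 0, 0, -0.0024, 0, 0, 0, -0.0024, 0]
}}

```text
clock: 21.2
tcp_pos: [0.528, 0.07, 0.1461]
ee_rot: [[-0.002, -0.971, 0.24], [0.0, 0.24, 0.971], [-1.0, 0.002, -0.0]]
contact_force: [-0.8, -0.8, 2.6]
grip_width: 0.689
```

Contact came at the expected 0.146. Release, rise and move clear.

>>> {"op": "drive_tool", "data": {
  "deltas": [0, 0, 0, 0, 0, 0, 0, 0, 0, 0, 0, 0, 0, 0, 0, 0, 0, 0, 0, 0, 0, 0, 0, 0, 0, 0, 0, 0, 0, 0, 0, 0],
  "gripper": 1
}}

```text
clock: 22.2
tcp_pos: [0.528, 0.0699, 0.1461]
ee_rot: [[-0.002, -0.971, 0.24], [-0.0, 0.24, 0.971], [-1.0, 0.002, -0.0]]
contact_force: [0.1, 0.5, -0.4]
grip_width: 1.0
```

>>> {"op": "drive_tool", "data": {
  "deltas": [0, 0, 0.01, 0, 0, 0, 0.025, 0, 0, 0, 0.045, 0, 0, 0, 0.065, 0, 0, 0, 0.085, 0, 0, 0, 0.1, 0, 0, 0, 0.11, 0, 0, 0, 0.11, 0]
}}

```text
clock: 23.2
tcp_pos: [0.5283, 0.07, 0.2568]
ee_rot: [[-0.0, -0.971, 0.24], [0.0, 0.24, 0.971], [-1.0, 0.0, -0.0]]
contact_force: [0.9, -0.4, 0.9]
grip_width: 0.998
```

>>> {"op": "drive_tool", "data": {
  "deltas": [-0.01, 0.02, 0, 0, -0.025, 0.05, 0, 0, -0.045, 0.09, 0, 0, -0.07, 0.13, 0, 0, -0.09, 0.17, 0, 0, -0.11, 0.2, 0, 0, -0.12, 0.22, 0, 0, -0.12, 0.22, 0, 0]
}}

```text
clock: 24.2
tcp_pos: [0.4073, 0.2906, 0.2561]
ee_rot: [[-0.002, -0.971, 0.237], [-0.001, 0.237, 0.971], [-1.0, 0.001, -0.001]]
contact_force: [0.0, -0.9, 0.6]
grip_width: 1.002
```

Run:
```python
from h import *
s=r.sense();print(s["tcp_pos"],s["contact_force"],s["clock"],s["grip_width"])
I={n:r.camera(n) for n in("scene","top")};c=[]
for n in I:
    print([np.round(o["at"]) for o in r.pinpoint(n,"full_tub")])
    J=I[n].copy()
    for z,k in((.09,(255,0,255)),(.05,(255,255,0)),(.01,(0,255,0))):
        for P in proj(n,tub(.5277,.07,z)).reshape(4,-1,2)[[3]]: cv2.polylines(J,[np.round(P*8).astype(np.int32)],True,k,1,cv2.LINE_AA,3)
    u,v=proj(n,[.5277,.07,.08])[0].astype(int);c.append(cv2.resize(J[v-70:v+70,u-70:u+70],(400,400)))
save(0,"g5.png",np.hstack(c))
```

```text
[0.4073196  0.2906463  0.25608725] [ 0.02771484 -0.9300331   0.63533973] 24.2 1.001532463571682
[array([262., 202.])]
[array([429., 292.])]
```

View pics/g5.png

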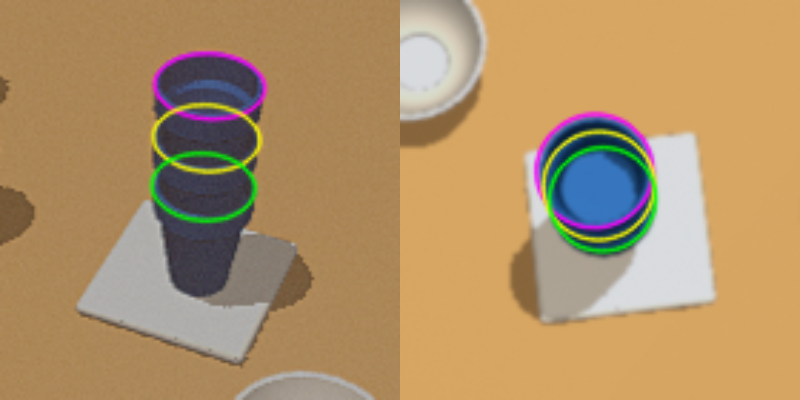

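All three rims lie on the predicted outlines, so the stack is upright and home in both views.

```bash
python3 -c "
from bench import r
print(r.hand_in())"
```

```text
the job is handed in; nothing more can be done
None
```

Both loose blue tubs are now nested in the blue tub on the white board. I handed the job in at about 24 s of the 56 s allowed.

- **Seating:** each tub touched down within about 1 mm of the expected height, at TCP z 0.106 and then 0.146 m, with contact readings of only 3–5 N including the offset. Each tub was resting before I released it.
- **Final pictures:** all three rims matched their predicted outlines, 40 mm apart, in both cameras. The stack was upright where the bottom tub stood. The gripper was open and about 0.25 m clear.
- **Full tub:** the network's point for it shifted by only 2–3 pixels, which is its usual noise, and the gripper never came near it.
- **Check that disagreed:** the automatic silhouette fits from the scene camera scored poorly because the shaded tub walls spoiled the colour mask. I used the top camera's fits and checked them against outlines drawn on the scene picture.

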